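# Case into the bench chest, break the lid stay, shut the lid

### The arm

A 6-joint arm with a two-finger parallel gripper is mounted at the origin on the work surface. World frame = base frame: x ahead of the robot, y to its left, z up, the work surface at z = 0. Lengths are in m, angles in rad, forces in N, time in s.
With the tool pointing down it reaches from about 0.375 to 0.9 m from the base axis. Payload 3.1 kg.
Tool frame: the origin (TCP) lies midway between the tips of the shut fingers; the grasp point (between the pads) lies 19 mm behind it (bot.tcp_to_grasp is the distance from the TCP to the grasp point, in m); z points along the fingers, y is the line along which they close (so a half turn about z gives the same grasp; the last joint's range is limited). The gripper opens to 87 mm and grips with 3 to 60 N. Pads are 19 mm wide; open, the fingers measure 117 mm over their backs; the gripper's body (75 mm by 190 mm) begins 51 mm behind the grasp point.
Start: joints at [-1.506, 0.527, 1.433, -0, 1.181, -0.178], TCP at [0.151, -0.606, 0.223] pointing down, gripper open.
Joint ranges: [-3.08, 3.08], [-0.75, 2.2], [0.22, 2.44], [-1.43, 4.57], [0, 2.65], [-2.85, 2.85]. Speed limits (rad/s): [2.79, 2.79, 3.14, 3.14, 3.14, 3.14].

### API

Orientations are given as a unit quaternion [w, x, y, z].
In Python, from plant import status, eyes, bot, models gives the robot as it stands.
- The arm moves only by the shell command python3 -m jog 'ROWS' [FORCE]. ROWS is JSON, a list of rows, each a list of 3 entries, a list of its own where there are three numbers: the shift along the tool's x, y, z in mm, then the turn, a rotation vector about the tool's x, y, z in degrees, then the finger opening in mm, from 0 to 87. In form: [[[dx, dy, dz], [ax, ay, az], claw], ...]. A call has 1 to 20 rows; each row shifts and turns the commanded pose from where the row before left it, along the tool's axes as they then stand; what a row does not reach is not made up. A row lasts 1/10 s, in which the tool goes at most 50 mm and 8.59 degrees, less where a joint would pass 70% of its speed; a pose out of reach is approached as far as the arm can. A call is refused whole if a number of a shift passes 50 or a number of a turn 8.59, either way. A call with a gripper value outside its range is refused whole. The fingers move at their own pace and stop on an object; FORCE is the grip in N (left out, the last holds). Time passes only in rows, so rows that do not move let the fingers close. It gives the time, the measured TCP pose, the force, the opening and the grip force at its end, in the units of the state.
- status.state(): the state, without advancing time (a new reading comes with each control period).
- eyes.camera(name): name is "side" or "top" or "wrist"; returns a dict with "color" (384x512x3 uint8, blue, green, red), "vfov" (degrees; the focal length in pixels is half the picture's height over the tangent of half this angle, whatever the lens; pixels are square), "cx", "cy" (the principal point, pixels), "eye" and "attitude" of the camera in the world. Camera axes: x right, y up, looking along -z (the intrinsics and any distortion apply to the point x, -y, -z); pixel columns grow to the right and rows downward; lengths in m; the calibration is good to about 2 mm. A picture is of the moment at which its call begins. There is no depth.
- bot.finish_job(): hands the job in; it is judged then, once.
Trained networks look in the newest picture that a camera, given by its name, has taken for a name from the list of things; names that differ only in an ending like _2 or _b are one class to them, and where a whole thing is asked for, a point or a joint stands for the part that bears it (a point fixed in the world has none). Each returns a list of dicts, best first, with "confidence" (0 to 1); they miss things now and then, are a little off and sometimes report something else, mostly with a low value. They report only what shows in the picture. A call takes as long as a camera call. They do not tell look-alikes from the thing itself.
- models.boxes_of(camera, label): "position" ([row, column] in pixels, amid what is visible of it).
- models.spot_point(camera, label): "position" ([row, column] in pixels: a listed point, or the origin of a listed thing).
The state is a dict: "time": time; "q": joint angles; "qd": joint speeds; "joint_torque": joint torques, N m; "position": TCP position; "ee_rot": TCP orientation; "ft_force": force on the tool from outside, world axes, zero at the start; "ft_torque": the same for the moment, N m; "grip_width": finger opening in m; "finger_force": force on a finger pad.
Only numpy, scipy, OpenCV 4.12 (cv2) and the standard library are available. Lean on these libraries where they do the work, as an engineer would, in place of code of your own. Each camera call takes 0.05 s, during which the arm holds its last target. There are 200 camera calls.

### The job

Take the wooden case out of its little rack and lay it down on its broad side on the green cutting mat, letting go of it. Then pick it up again and put it lying flat inside the chest beside the tins; after that press the finger bar at the knee of the locked lid stay to break it, and lower the lid gently until it is fully shut. Leave the glue bottle, the ink jar and the mug where they stand.

Things in the scene. Friction and masses are not known exactly. Their poses are not given: they have to be found in the camera images.
- case: plain closed wooden case, solid, 140 (its x) x 42 (its y) x 60 (its z) mm, about 0.3 kg; origin at its centre. It starts standing on a narrow long side in the rack (z up, centre 36 mm above the bench). Lying on a broad side its y axis is vertical, it is 42 mm high and can be gripped from above across its 60 mm width
- rack: fixed plywood rack, origin at the centre of its underside: a floor 150 (x) x 64 (y) mm and 6 mm thick with two upright walls along x, 6 mm thick, tops 28 mm above the bench, 50 mm apart inside, open at the ends; the case stands between them and its upper 38 mm stick out
- cutting_mat: green cutting mat fixed on the bench, 280 (x) x 180 (y) x 3 mm, origin at the centre of its underside
- chest: fixed wooden chest 200 (x) x 270 (y) x 110 mm high, origin under its centre, front to -x. Its top is an open till, floor 58 mm above the bench, walls 10 mm thick, inside 180 x 250 x 52 mm deep. Two tins 60 mm across, 38 mm high, are fixed at its +y end (x -45 and +45, y +88 mm); the rest (y -125 to +55 mm) is free. The case fits under the lid only lying on a broad side
- till_floor (a point): point on the till's floor in the middle of the free space, 58 mm above the bench (chest frame: x 0, y -35 mm); axes as the chest
- lid (a joint): lid angle, rad: 0 = open against the stay (85 degrees from shut; hinged on the chest's far, +x, top edge), growing as it closes, 1.484 = shut. Board 212 (from the hinge) x 270 x 12 mm, 0.4 kg. The hinge is stiff (about 0.45 N m): the lid stays where it is left and is pushed down with 2 to 8 N near its free edge
- lid_hinge (a point): middle of the lid's hinge line, on the chest's far top edge, 110 mm above the bench; its y axis is the hinge line, its -x axis points along the lid to the free edge and its z axis is the lid's outward normal (up when shut)
- lid_edge (a point): point in the middle of the lid's outer face, 200 mm from the hinge and 12 mm short of the free edge; axes as point lid_hinge
- knee (a joint): fold of the lid stay at its knee, rad: 0 = locked, 0.10 = straight, more = broken and folding, about 2.75 with the lid shut. The stay is outside the chest's -y side: two flat steel links, 89 mm between pivots, 16 mm wide. While it is locked the lid cannot close. Pressing the knee down and towards the hinge (under 15 N) breaks it; folding it on draws the lid down
- knee_bar (a point): point on the axis of the round finger bar at the stay's knee, 45 mm out from the chest's -y side (180 mm from the chest's middle), about 158 mm above the bench while locked. The bar is 18 mm in diameter, along the chest's y, from 8 to 66 mm out from the chest's side
- stay_foot (a point): point on the axis of the stay's lower pivot, 98 mm above the bench, abreast of point knee_bar along the chest's y: the knee bar turns about it on a circle of 89 mm radius, downwards and at first to the chest's +x, as the stay folds
- glue: bystander: white glue bottle, 36 mm across, 95 mm high, origin under its centre
- ink_jar: bystander: dark jar, 52 mm across, 60 mm high, origin under its centre
- mug: bystander: olive mug, 76 mm across, 85 mm high, handle at its +y, origin under its centre
There are look-alikes about, which are no part of the job. What is shaped like the case but grey or yellow is not meant.

How it is judged:
On the way, in this order (a step that is already met when the one before it is completed fails the run):
1. the case lies on a broad side on the cutting mat, let go of (angle between the y axis of case and the z axis of cutting_mat, either way round below 0.1 rad and height (world z) of case below 0.03 m and x of case in the frame of cutting_mat between -0.14 and 0.14 m and y of case in the frame of cutting_mat between -0.09 and 0.09 m and contact force between case and the fingers below 0.1 N and linear speed of case below 0.03 m/s), for 0.2 s.
2. the case lies flat in the till, let go of, with the stay still locked (angle between the y axis of case and the z axis of chest, either way round below 0.1 rad and z of case in the frame of till_floor below 0.026 m and x of case in the frame of chest between -0.09 and 0.09 m and y of case in the frame of chest between -0.125 and 0.125 m and contact force between case and the fingers below 0.1 N and value of joint knee below 0.08 rad), for 0.2 s.
3. the stay is broken at its knee, with the lid still up (value of joint knee above 0.25 rad and value of joint lid below 1.2 rad).
At the end, for the whole second after the job is handed in: The lid is fully shut (within 0.044 rad of its stop, about 9 mm at its free edge) and at rest; the case lies on a broad side on the till's floor inside the chest, flat within 0.1 rad, at rest; the robot touches nothing (value of joint lid above 1.44 rad and velocity of joint lid below 0.05 rad/s and angle between the y axis of case and the z axis of chest, either way round below 0.1 rad and z of case in the frame of till_floor below 0.026 m and x of case in the frame of chest between -0.09 and 0.09 m and y of case in the frame of chest between -0.125 and 0.125 m and linear speed of case below 0.02 m/s).
It fails at once if the lid is slammed (closing faster than 2.5 rad/s) (velocity of joint lid above 2.5 rad/s).
It fails at once if the glue bottle, the ink jar or the mug is shifted by more than 30 mm or knocked over (distance of any of glue, ink_jar, mug from where it was at the start of the episode above 0.03 m or angle between any of glue, ink_jar, mug's own z axis and vertical above 0.5 rad).
It also fails if it takes over 72 s, if anything falls off the work surface, if the arm or the gripper's body presses on something with over 40 N, if the wrist force passes 120 N, or if a joint passes its speed limit or range.

## Working session

There is one attempt and no reset: what is moved stays moved. The work goes in short steps, Python scripts to look and compute and a shell command to move; the robot and the scene stay as the last step left them, time stands still between calls to the robot, and variables do not carry over. Pictures are saved under pics/ and viewed, at most 10 in all, crops included, and the job is handed in when it is done.

```bash
ls; mkdir -p pics; cat > h.py <<'E'
import numpy as np, cv2
from scipy.spatial.transform import Rotation as R
from plant import status, eyes, bot, models
def rot(q): q=np.array(q); return R.from_quat(q[[1,2,3,0]])
def ray(c,rc):
    f=c["color"].shape[0]/2/np.tan(np.radians(c["vfov"])/2)
    d=np.array([(rc[1]-c["cx"])/f,-(rc[0]-c["cy"])/f,-1.])
    return np.array(c["eye"]),rot(c["attitude"]).apply(d)
def atz(c,rc,z):
    e,d=ray(c,rc); return e+d*(z-e[2])/d[2]
def proj(c,p):
    f=c["color"].shape[0]/2/np.tan(np.radians(c["vfov"])/2)
    v=rot(c["attitude"]).inv().apply(np.array(p)-c["eye"])
    return np.array([c["cy"]-f*v[1]/-v[2], c["cx"]+f*v[0]/-v[2]])
def tri(c1,a,c2,b):
    e1,d1=ray(c1,a);e2,d2=ray(c2,b)
    d1/=np.linalg.norm(d1);d2/=np.linalg.norm(d2)
    t=np.linalg.lstsq(np.c_[d1,-d2],e2-e1,rcond=None)[0]
    p,q=e1+t[0]*d1,e2+t[1]*d2
    return (p+q)/2,np.linalg.norm(p-q)
E
python3 - <<'E'
from h import *
np.set_printoptions(precision=3,suppress=True)
C={}
for n in("side","top","wrist"):
    C[n]=c=eyes.camera(n); cv2.imwrite(f"pics/{n}0.png",c["color"]); print(n,{k:(np.round(v,3) if k!="color" else v.shape) for k,v in c.items()})
for l in ["case","rack","cutting_mat","chest","till_floor","lid_hinge","lid_edge","knee_bar","stay_foot","glue","ink_jar","mug"]:
    for n in C:
        print(l,n,[(np.round(d["position"]),round(d["confidence"],2)) for d in models.spot_point(n,l)][:4])
cv2.imwrite("pics/both.png",cv2.resize(np.vstack([C["side"]["color"],C["top"]["color"]]),(400*1,600)))
s=status.state();print(s["position"],s["ee_rot"],s["grip_width"])
E
```

```text
pics
side {'color': (384, 512, 3), 'vfov': np.float64(44.159), 'cx': np.float64(256.14), 'cy': np.float64(185.634), 'eye': array([0.068, 1.1  , 0.935]), 'attitude': array([-0.15 , -0.089,  0.487,  0.856])}
top {'color': (384, 512, 3), 'vfov': np.float64(42.636), 'cx': np.float64(265.627), 'cy': np.float64(196.943), 'eye': array([ 0.36 , -0.085,  1.466]), 'attitude': array([ 0.713,  0.043, -0.053, -0.698])}
wrist {'color': (384, 512, 3), 'vfov': np.float64(64.503), 'cx': np.float64(248.459), 'cy': np.float64(193.352), 'eye': array([ 0.226, -0.587,  0.383]), 'attitude': array([ 0.78 , -0.112,  0.089, -0.609])}
case side [(array([180., 305.]), 0.8), (array([199., 292.]), 0.72), (array([297., 199.]), 0.16)]
case top [(array([234., 328.]), 0.93), (array([302., 361.]), 0.83), (array([237., 378.]), 0.82)]
case wrist [(array([18., 63.]), 0.84)]
rack side [(array([210., 290.]), 0.62)]
rack top [(array([239., 325.]), 0.78)]
rack wrist []
cutting_mat side [(array([230., 247.]), 0.92), (array([216., 204.]), 0.57)]
cutting_mat top [(array([200., 264.]), 0.73)]
cutting_mat wrist []
chest side [(ar
[... 420 characters left out ...]
 [(array([215., 205.]), 0.71)]
knee_bar top [(array([172., 201.]), 0.84)]
knee_bar wrist []
stay_foot side [(array([199., 152.]), 0.26)]
stay_foot top [(array([200., 205.]), 0.65), (array([172., 200.]), 0.23)]
stay_foot wrist []
glue side [(array([204., 198.]), 0.79)]
glue top [(array([130., 299.]), 0.57)]
glue wrist []
ink_jar side [(array([225., 188.]), 0.75), (array([273., 201.]), 0.74)]
ink_jar top [(array([135., 257.]), 0.6), (array([199., 204.]), 0.56)]
ink_jar wrist []
mug side [(array([181., 224.]), 0.96)]
mug top [(array([139., 347.]), 0.92), (array([156., 132.]), 0.37), (array([193., 154.]), 0.26)]
mug wrist []
[ 0.151 -0.606  0.223] [-0.     0.993  0.122 -0.   ] 0.0868799652664729
```

View pics/top0.png

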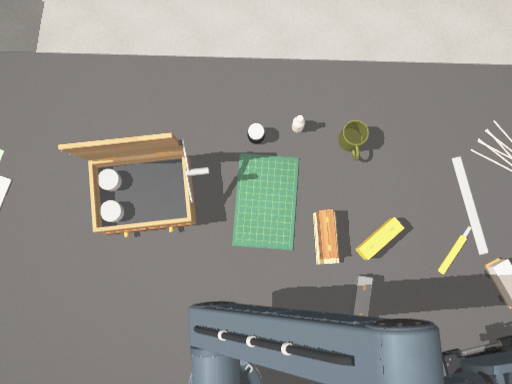

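View pics/side0.png

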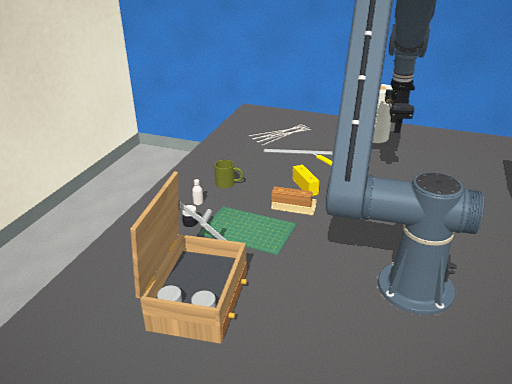

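The top view shows the wooden case in its rack at (236,326), a yellow look-alike at (238,380) and a grey one at (297,363). The wooden one in the pale plywood rack matches the description. The chest is at (195,143), the mat at (200,265) and the knee bar at (172,201).

```bash
python3 - <<'E'
from h import *
np.set_printoptions(precision=3,suppress=True)
s=eyes.camera("side");t=eyes.camera("top")
P=lambda n,l,i=0: models.spot_point(n,l)[i]["position"]
for l,i,z in [("case",0,.036),("rack",0,0),("cutting_mat",0,.0),("chest",0,0),("till_floor",0,.058),("lid_hinge",0,.11),("knee_bar",0,.158),("glue",0,0),("ink_jar",0,0),("mug",0,0)]:
    try:
        a,b=P("side",l,1 if l=="case" else 0),P("top",l); p,e=tri(s,a,t,b)
        print(l,"tri",p,round(e,4),"top@z",atz(t,b,z),"side@z",atz(s,a,z))
    except IndexError: print(l,"miss")
print("foot",atz(t,P("top","stay_foot"),.098))
# case / mat segmentation in top image
hsv=cv2.cvtColor(t["color"],cv2.COLOR_BGR2HSV)
def rect(mask,z,name):
    n,lab,st,ce=cv2.connectedComponentsWithStats(mask)
    k=1+np.argmax(st[1:,4]); ys,xs=np.where(lab==k)
    w=np.array([atz(t,(y,x),z)[:2] for y,x in zip(ys,xs)],np.float32)
    print(name,cv2.minAreaRect(w),len(ys))
g=cv2.inRange(hsv,(50,60,40),(90,255,255)); rect(g,.003,"mat")
m=np.zeros_like(g); m[195:280,300:350]=255
print(hsv[225,326],hsv[245,328],hsv[262,326],hsv[225,316],hsv[215,300])
rect(cv2.inRange(hsv,(0,60,60),(40,255,255))&m,.05,"case+rack")
rect(cv2.inRange(hsv,(0,130,60),(16,255,255))&m,.066,"case")
c1=cv2.resize(t["color"][195:280,295:400],None,fx=5,fy=5,interpolation=cv2.INTER_CUBIC)
cv2.imwrite("pics/crop1.png",c1)
c2=cv2.resize(t["color"][125:245,55:220],None,fx=4.5,fy=4.5,interpolation=cv2.INTER_CUBIC)
cv2.imwrite("pics/crop2.png",c2)
E
```

```text
case miss
rack tri [ 0.439 -0.278  0.015] 0.0074 top@z [ 0.436 -0.281  0.   ] side@z [ 0.448 -0.301  0.   ]
cutting_mat tri [ 0.547 -0.1   -0.005] 0.0092 top@z [ 0.551 -0.099  0.   ] side@z [ 0.54  -0.094 -0.   ]
chest tri [0.551 0.253 0.009] 0.0061 top@z [0.555 0.256 0.   ] side@z [ 0.552  0.244 -0.   ]
till_floor tri [ 0.593  0.094 -0.05 ] 0.0676 top@z [0.547 0.069 0.058] side@z [0.566 0.21  0.058]
lid_hinge tri [0.652 0.263 0.112] 0.0001 top@z [0.653 0.263 0.11 ] side@z [0.654 0.261 0.11 ]
knee_bar tri [0.61  0.071 0.145] 0.002 top@z [0.607 0.069 0.158] side@z [0.602 0.088 0.158]
glue tri [ 0.776 -0.198  0.002] 0.0043 top@z [ 0.774 -0.199  0.   ] side@z [ 0.779 -0.2    0.   ]
ink_jar tri [0.595 0.088 0.132] 0.1155 top@z [0.56  0.079 0.   ] side@z [ 0.751 -0.066  0.   ]
mug tri [ 0.739 -0.352  0.002] 0.0064 top@z [ 0.742 -0.351  0.   ] side@z [ 0.737 -0.355  0.   ]
foot [0.538 0.068 0.098]
mat ((0.5485866665840149, -0.10343433916568756), (0.17980213463306427, 0.27815428376197815), 86.89899444580078) 5480
[ 17 115 243] [ 22 114 245] [ 29  26 247] [ 30  20 247] [ 15  11 134]
case+rack ((0.44361403584480286, -0.2779541611671448), (0.15675340592861176, 0.06668948382139206), 4.688108444213867) 1023
case ((0.45792990922927856, -0.2584069073200226), (0.03131735697388649, 0.0028577670454978943), 0.31231966614723206) 14
```

View pics/crop1.png

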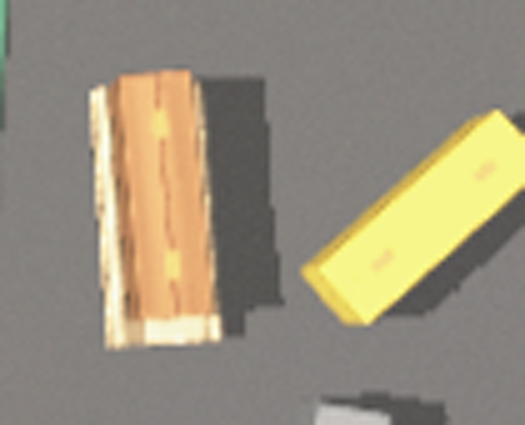

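View pics/crop2.png

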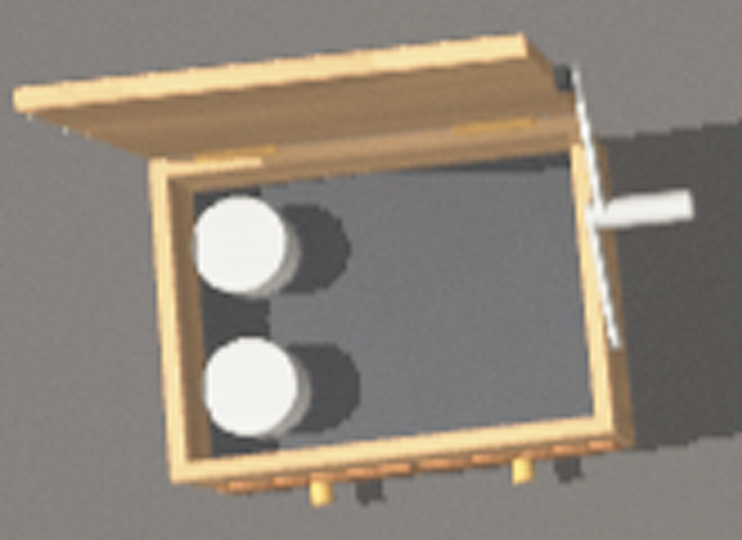

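The crop confirms the plain brown wooden case between the pale rack walls: its top-face corners are at about (120,75), (190,70), (215,315) and (145,318). The yellow one stands free. The chest crop shows the free till space on the right and the bar at (645,208).

```bash
cat >> h.py <<'E'
def go(p,yaw,tiltx=0):
    """report shift in current tool axes (mm) and rotvec (deg) to reach TCP p, tool x at yaw (world), then tilt about tool x"""
    s=status.state(); c=rot(s["ee_rot"])
    t=R.from_euler('z',yaw)*R.from_euler('x',np.pi)*R.from_euler('x',tiltx)
    print("shift mm",np.round(c.inv().apply(np.array(p)-s["position"])*1000,1),"turn deg",np.round(np.degrees((c.inv()*t).as_rotvec()),2),"pos",np.round(s["position"],4),"F",np.round(s["ft_force"],1),"w",round(s["grip_width"],4),"ff",np.round(s["finger_force"],1),"t",round(s["time"],2),"q",np.round(s["q"],2))
E
python3 - <<'E'
from h import *
np.set_printoptions(precision=4,suppress=True)
t=eyes.camera("top")
A=lambda pts,s,o,z:np.array([atz(t,(o[0]+(y+.5)/s-.5,o[1]+(x+.5)/s-.5),z)[:2] for x,y in pts])
k=A([(119,76),(190,70),(216,316),(146,319)],5,(195,295),.066)
print("case",k,k.mean(0), np.linalg.norm(np.roll(k,1,0)-k,axis=1))
d=(k[0]+k[1]-k[2]-k[3]);cyaw=np.arctan2(d[1],d[0]);print("yaw",np.degrees(cyaw))
r=A([(150,163),(578,143),(613,432),(171,480)],4.5,(125,55),.11)
print("chest",r,r.mean(0),np.linalg.norm(np.roll(r,1,0)-r,axis=1))
e=r[3]-r[2];print("front yaw",np.degrees(np.arctan2(-e[0],e[1]))); 
e=r[0]-r[3];print("left side",np.degrees(np.arctan2(e[1],e[0])));e=r[1]-r[2];print("right",np.degrees(np.arctan2(e[1],e[0])))
b=A([(690,207),(600,218)],4.5,(125,55),.158);print("bar",b)
p=k.mean(0);go([p[0],p[1],.2],cyaw);go([p[0],p[1],.038],cyaw)
E
```

```text
case [[ 0.5172 -0.2549]
 [ 0.5215 -0.2957]
 [ 0.3817 -0.3107]
 [ 0.3792 -0.271 ]] [ 0.4499 -0.2831] [0.1389 0.041  0.1406 0.0398]
yaw 6.381436751576786
chest [[0.6357 0.3961]
 [0.6547 0.1317]
 [0.4745 0.1026]
 [0.4395 0.3699]] [0.5511 0.2501] [0.198  0.2651 0.1825 0.2696]
front yaw 7.474509903109696
left side 7.612002917560553
right 9.181733277610297
bar [[0.6067 0.0554]
 [0.5987 0.1089]]
shift mm [ 368.2 -241.6   22.6] turn deg [-0.   -0.    7.59] pos [ 0.1509 -0.6065  0.2226] F [-0.4 -0.2 -0. ] w 0.0871 ff 0.0 t 3.1 q [-1.51  0.53  1.43  0.    1.18 -0.18]
shift mm [ 368.2 -241.6  184.6] turn deg [-0.   -0.    7.59] pos [ 0.1509 -0.6065  0.2226] F [-0.4 -0.2 -0. ] w 0.0871 ff 0.0 t 3.1 q [-1.51  0.53  1.43  0.    1.18 -0.18]
```

```bash
python3 -m jog '[[[0,0,0],[0,0,7.59],70],[[33.3,-28.8,0],[0,0,0],70],[[33.3,-28.8,0],[0,0,0],70],[[33.3,-28.8,0],[0,0,0],70],[[33.3,-28.8,0],[0,0,0],70],[[33.3,-28.8,0],[0,0,0],70],[[33.3,-28.8,0],[0,0,0],70],[[33.3,-28.8,0],[0,0,0],70],[[33.3,-28.8,0],[0,0,0],70],[[33.3,-28.8,10],[0,0,0],70],[[33.3,-28.8,12],[0,0,0],70],[[0,0,0],[0,0,0],70]]' 25
python3 - <<'E'
from h import *
w=eyes.camera("wrist");cv2.imwrite("pics/w1.png",w["color"])
go([.4499,-.2831,.2],np.radians(6.4));go([.4499,-.2831,.038],np.radians(6.4))
for x,y,z in[(.07,.021,.066),(-.07,.021,.066),(-.07,-.021,.066),(.07,-.021,.066)]:
    q=R.from_euler('z',6.4,degrees=True).apply([x,y,z])+[.4499,-.2831,0]; pr=proj(w,q);print(pr)
    cv2.circle(w["color"],(int(round(pr[1])),int(round(pr[0]))),3,(255,0,255),1)
cv2.imwrite("pics/w1.png",w["color"])
E
```

```text
time: 4.3
position: [0.4517, -0.2784, 0.1993]
ee_rot: [-0.002, 0.998, 0.059, -0.0]
ft_force: [-0.8, -0.4, -0.2]
grip_width: 0.0701
finger_force: 0.0
shift mm [-1.1  2.3 -0.1] turn deg [-0.08  0.06  0.27] pos [ 0.4508 -0.2807  0.1999] F [-0.6 -0.5 -0.3] w 0.0699 ff 0.0 t 4.35 q [-0.77  0.43  1.69  0.    1.02  0.69]
shift mm [ -1.    2.5 161.9] turn deg [-0.08  0.06  0.27] pos [ 0.4508 -0.2807  0.1999] F [-0.6 -0.5 -0.3] w 0.0699 ff 0.0 t 4.35 q [-0.77  0.43  1.69  0.    1.02  0.69]
[114.38691968 232.74675211]
[249.76152669 233.91835301]
[250.03369344 273.25682297]
[114.65650892 277.55874369]
```

View pics/w1.png

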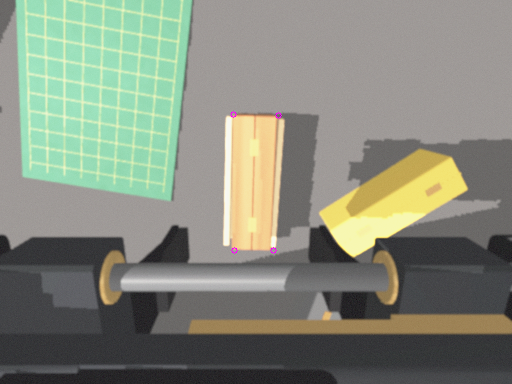

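The wrist view shows the projected case corners (pink) sitting on the wooden case, at (233,114), (278,115), (273,250) and (234,250). The estimate is good to about 1 mm, so I'm going down.

```bash
python3 -m jog '[[[-1,0,40],[0,0,0],70],[[0,0,40],[0,0,0],70],[[0,0,40],[0,0,0],70],[[0,0,30],[0,0,0],70],[[0,0,12],[0,0,0],70],[[0,0,0],[0,0,0],70],[[0,0,0],[0,0,0],30],[[0,0,0],[0,0,0],30],[[0,0,0],[0,0,0],30],[[0,0,0],[0,0,0],30]]' 25
python3 -c "
from h import *
go([.4499,-.2831,.038],np.radians(6.4))"
```

```text
time: 5.35
position: [0.4494, -0.2838, 0.0397]
ee_rot: [0.001, 0.998, 0.056, 0.001]
ft_force: [-0.3, -0.6, 0.4]
grip_width: 0.0458
finger_force: 0.0
shift mm [ 0.6 -0.7  1.7] turn deg [ 0.1  -0.08 -0.01] pos [ 0.4494 -0.2838  0.0397] F [-0.3 -0.6  0.4] w 0.0458 ff 0.0 t 5.35 q [-0.77  0.69  1.81 -0.    0.64  0.69]
```

```bash
python3 -m jog '[[[0,0,0],[0,0,0],30],[[0,0,0],[0,0,0],30],[[0,0,-15],[0,0,0],30],[[0,0,-30],[0,0,0],30],[[0,0,-40],[0,0,0],30],[[0,0,-40],[0,0,0],30],[[19.6,-32,0],[0,0,0],30],[[19.6,-32,0],[0,0,0],30],[[19.6,-32,0],[0,0,0],30],[[19.6,-32,0],[0,0,0],30],[[19.6,-32,0],[0,0,0],30],[[19.6,-32,0],[0,0,0],30],[[0,0,0],[0,0,0],30]]' 30
python3 -c "
from h import *
go([.545,-.08,.12],np.radians(6.4),np.radians(45))"
```

```text
time: 6.65
position: [0.5452, -0.0752, 0.1631]
ee_rot: [-0.001, 0.998, 0.058, 0.0]
ft_force: [-0.8, -1.1, -1.3]
grip_width: 0.0423
finger_force: 29.9
shift mm [-0.8  4.8 43.1] turn deg [44.9   0.09  0.27] pos [ 0.5452 -0.0752  0.1631] F [-0.8 -1.1 -1.3] w 0.0423 ff 29.9 t 6.65 q [-0.34  0.51  1.68  0.    0.95  1.11]
```

```bash
python3 -m jog '[[[0,0,0],[7.5,0,0],30],[[0,0,0],[7.5,0,0],30],[[0,0,0],[7.5,0,0],30],[[0,0,0],[7.5,0,0],30],[[0,0,0],[7.5,0,0],30],[[0,0,0],[7.5,0,0],30],[[0,0,0],[0,0,0],30],[[0,0,0],[0,0,0],30]]'
python3 -c "
from h import *
go([.545,-.08,.055],np.radians(6.4),np.radians(45));go([.545,-.08,.041],np.radians(6.4),np.radians(45))"
```

```text
time: 7.45
position: [0.5439, -0.0803, 0.1625]
ee_rot: [-0.381, 0.923, 0.051, -0.022]
ft_force: [-0.6, 0.5, -3.5]
grip_width: 0.0415
finger_force: 29.9
shift mm [ 1.3 75.8 76.3] turn deg [ 0.11 -0.   -0.13] pos [ 0.5439 -0.0803  0.1625] F [-0.6  0.5 -3.5] w 0.0415 ff 29.9 t 7.45 q [-0.65  0.73  1.51  0.54  1.52  0.61]
shift mm [ 1.3 85.7 86.2] turn deg [ 0.11 -0.   -0.13] pos [ 0.5439 -0.0803  0.1625] F [-0.6  0.5 -3.5] w 0.0415 ff 29.9 t 7.45 q [-0.65  0.73  1.51  0.54  1.52  0.61]
```

```bash
python3 -m jog '[[[1,25,25],[0,0,0],30],[[0,25,25],[0,0,0],30],[[0,20,20],[0,0,0],30],[[0,8,8],[0,0,0],30],[[0,3,3],[0,0,0],30],[[0,2,2],[0,0,0],30],[[0,0,0],[0,0,0],30]]'
python3 -c "
from h import *
go([.545,-.08,.041],np.radians(6.4),np.radians(45))"
```

```text
time: 8.15
position: [0.546, -0.0796, 0.0472]
ee_rot: [-0.381, 0.923, 0.052, -0.021]
ft_force: [0.9, 1.1, -2.7]
grip_width: 0.0417
finger_force: 29.9
shift mm [-1.1  4.6  4.2] turn deg [ 0.1  -0.06  0.07] pos [ 0.546  -0.0796  0.0472] F [ 0.9  1.1 -2.7] w 0.0417 ff 29.9 t 8.15 q [-0.65  0.91  1.53  0.55  1.35  0.5 ]
```

```bash
python3 -m jog '[[[0,1.5,1.5],[0,0,0],30],[[0,1,1],[0,0,0],30],[[0,0,0],[0,0,0],30]]'
```

```text
time: 8.45
position: [0.5455, -0.0796, 0.0429]
ee_rot: [-0.382, 0.923, 0.051, -0.021]
ft_force: [0.3, 0.3, -2.4]
grip_width: 0.0419
finger_force: 29.9
```

```bash
python3 -m jog '[[[0,1.5,1.5],[0,0,0],30],[[0,1,1],[0,0,0],30],[[0,0,0],[0,0,0],30]]'; python3 -m jog '[[[0,0,0],[0,0,0],48],[[0,0,0],[0,0,0],54],[[0,0,0],[0,0,0],58],[[0,0,0],[0,0,0],58],[[0,0,0],[0,0,0],58]]'
python3 -c "
from h import *
c=eyes.camera('side');cv2.imwrite('pics/s2.png',cv2.resize(c['color'][130:270,130:370],None,fx=3,fy=3))"
```

```text
time: 8.75
position: [0.5454, -0.0796, 0.0413]
ee_rot: [-0.384, 0.922, 0.052, -0.021]
ft_force: [-2.1, -2.9, 7.7]
grip_width: 0.0421
finger_force: 29.9
time: 9.25
position: [0.5454, -0.0792, 0.0389]
ee_rot: [-0.382, 0.922, 0.051, -0.021]
ft_force: [1.2, 0.1, -0.4]
grip_width: 0.0578
finger_force: 0.3
```

View pics/s2.png

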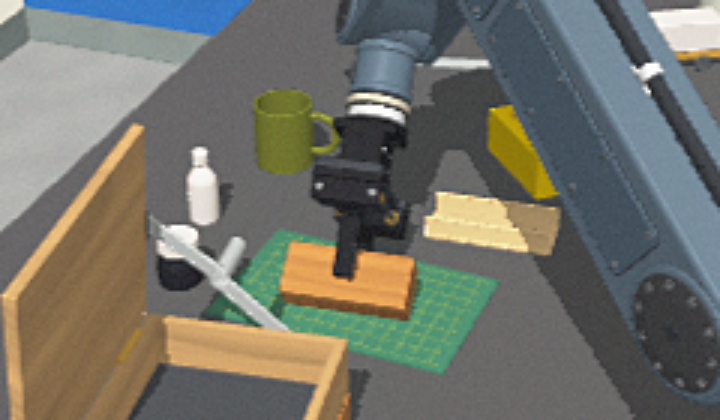

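The side view shows the case tipped past balance on the mat, with its centre near (350,280), leaning on the lower finger. I'm withdrawing along the tool axis.

```bash
python3 -m jog '[[[0,0,-10],[0,0,0],58],[[0,0,-15],[0,0,0],58],[[0,0,-15],[0,0,0],58],[[0,0,-25],[0,0,0],58],[[0,0,-40],[0,0,0],70],[[0,-30,-30],[0,0,0],87],[[0,-10,-10],[-8.5,0,0],87],[[0,0,0],[-8.5,0,0],87],[[0,0,0],[-8.5,0,0],87],[[0,0,0],[-8.5,0,0],87],[[0,0,0],[-8.5,0,0],87],[[0,0,0],[-2.5,0,0],87],[[0,0,0],[0,0,0],87]]'
python3 - <<'E'
from h import *
np.set_printoptions(precision=4,suppress=True)
w=eyes.camera("wrist");cv2.imwrite("pics/w3.png",w["color"])
t=eyes.camera("top");cv2.imwrite("pics/t3.png",t["color"])
for n,c in(("wrist",w),("top",t)):
    for d in models.spot_point(n,"case")[:3]: print(n,d["position"],d["confidence"],atz(c,d["position"],.024))
hsv=cv2.cvtColor(w["color"],cv2.COLOR_BGR2HSV)
m=cv2.inRange(hsv,(5,80,80),(20,255,255)); m[250:]=0
n,lab,st,ce=cv2.connectedComponentsWithStats(m);k=1+np.argmax(st[1:,4]);ys,xs=np.where(lab==k)
print(st[k],cv2.minAreaRect(np.array([atz(w,(y,x),.045)[:2] for y,x in zip(ys,xs)],np.float32)))
go([.54,-.1,.2],np.radians(6.4))
E
```

```text
time: 10.6
position: [0.5534, -0.1519, 0.1717]
ee_rot: [0.0, 0.998, 0.057, 0.0]
ft_force: [-0.5, 0.2, -0.4]
grip_width: 0.0871
finger_force: 0.0
wrist [182.2, 200.5] 0.78 [ 0.5465 -0.1013  0.024 ]
top [298.1, 359.1] 0.93 [ 0.2682 -0.3791  0.024 ]
top [236.6, 377.8] 0.71 [ 0.4466 -0.4352  0.024 ]
top [240.0, 324.7] 0.33 [ 0.4333 -0.279   0.024 ]
[ 165  112   67  138 6745] ((0.5492603778839111, -0.10350187122821808), (0.1386161595582962, 0.060920871794223785), 5.820229530334473)
shift mm [ -7.9 -55.7 -29.8] turn deg [-0.01 -0.04 -0.13] pos [ 0.554  -0.1545  0.1702] F [-0.3 -0.6 -0. ] w 0.0871 ff 0.0 t 10.8 q [-0.47  0.53  1.61  0.    1.    0.99]
```

View pics/w3.png

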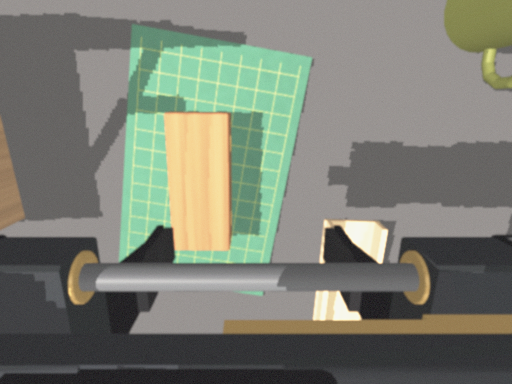

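The case lies flat on the mat, with its centre near (200,182) in the wrist view. Now I regrip it across the 60 mm width.

```bash
python3 -m jog '[[[0,-27,0],[0,0,0],87],[[0,-26,20],[0,0,0],87],[[0,0,40],[0,0,0],87],[[0,0,40],[0,0,0],87],[[0,0,30],[0,0,0],87],[[0,0,18],[0,0,0],87],[[0,0,8],[0,0,0],87],[[0,0,0],[0,0,0],87],[[0,0,0],[0,0,0],50],[[0,0,0],[0,0,0],50],[[0,0,0],[0,0,0],50],[[0,0,0],[0,0,0],50],[[0,0,0],[0,0,0],50],[[0,0,0],[0,0,0],50]]' 30
python3 -c "
from h import *
go([.548,-.102,.2],np.radians(6.4));y=np.radians(7.5)
p=np.array([.552,.252])+[[np.cos(y),-np.sin(y)],[np.sin(y),np.cos(y)]]@np.array([0,-.022]);print(p);go([*p,.2],y)"
```

```text
time: 12.2
position: [0.5486, -0.1011, 0.0148]
ee_rot: [0.001, 0.998, 0.056, 0.001]
ft_force: [-1.6, -2.1, 6.5]
grip_width: 0.0597
finger_force: 30.0
shift mm [  -0.3    1.1 -185.2] turn deg [ 0.09 -0.11  0.  ] pos [ 0.5486 -0.1011  0.0148] F [-1.6 -2.1  6.5] w 0.0597 ff 30.0 t 12.2 q [-0.38  0.76  1.74 -0.    0.64  1.08]
[0.55487158 0.23018821]
shift mm [  43.5 -328.3 -185.6] turn deg [ 0.09 -0.11 -1.1 ] pos [ 0.5486 -0.1011  0.0148] F [-1.6 -2.1  6.5] w 0.0597 ff 30.0 t 12.2 q [-0.38  0.76  1.74 -0.    0.64  1.08]
```

```bash
python3 -m jog '[[[0,0,-15],[0,0,0],50],[[0,0,-40],[0,0,0],50],[[0,0,-45],[0,0,0],50],[[0,0,-45],[0,0,0],50],[[0,0,-45],[0,0,0],50],[[0,0,-35],[0,0,-1.1],50],[[5.6,-41,0],[0,0,0],50],[[5.6,-41,0],[0,0,0],50],[[5.6,-41,0],[0,0,0],50],[[5.6,-41,0],[0,0,0],50],[[5.6,-41,0],[0,0,0],50],[[5.6,-41,0],[0,0,0],50],[[5.6,-41,0],[0,0,0],50],[[5.6,-41,0],[0,0,0],50],[[0,0,0],[0,0,0],50],[[0,0,0],[0,0,0],50]]'
python3 - <<'E'
from h import *
w=eyes.camera("wrist");cv2.imwrite("pics/w4.png",w["color"])
t=eyes.camera("top");cv2.imwrite("pics/t4.png",t["color"][110:260,50:260].repeat(3,0).repeat(3,1))
go([.55,.2295,.0715],np.radians(7.5))
E
```

```text
time: 13.8
position: [0.5479, 0.2314, 0.2377]
ee_rot: [0.0, 0.998, 0.067, -0.002]
ft_force: [-0.4, -1.1, -2.8]
grip_width: 0.06
finger_force: 30.0
shift mm [  1.7   0.3 166.6] turn deg [ 0.03  0.14 -0.04] pos [0.5486 0.2297 0.2381] F [ 0.4 -0.3 -2.8] w 0.0598 ff 30.0 t 13.9 q [ 0.21  0.47  1.49 -0.    1.18  1.65]
```

View pics/w4.png

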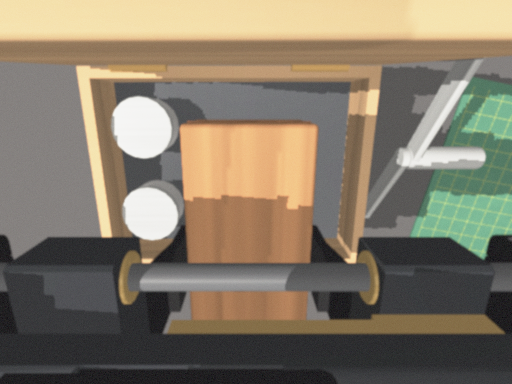

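The wrist view shows the case over the free part of the till, spanning columns 183–315. The tins are at columns 113–178 and the right wall is at about 345. I'm shifting slightly to the front and lowering in stages, keeping clear of the lid.

```bash
python3 -m jog '[[[-5,0,0],[0,0,0],50],[[0,0,20],[0,0,0],50],[[0,0,20],[0,0,0],50],[[0,0,20],[0,0,0],50],[[0,0,20],[0,0,0],50],[[0,0,20],[0,0,0],50],[[0,0,0],[0,0,0],50]]'; python3 -m jog '[[[0,0,20],[0,0,0],50],[[0,0,20],[0,0,0],50],[[0,0,12],[0,0,0],50],[[0,0,8],[0,0,0],50],[[0,0,3],[0,0,0],50],[[0,0,0],[0,0,0],50],[[0,0,0],[0,0,0],50]]'
```

```text
time: 14.6
position: [0.5421, 0.228, 0.1364]
ee_rot: [0.001, 0.998, 0.064, -0.004]
ft_force: [0.3, 0.2, -2.8]
grip_width: 0.0596
finger_force: 30.0
time: 15.3
position: [0.5452, 0.23, 0.0767]
ee_rot: [-0.0, 0.998, 0.065, 0.001]
ft_force: [0.1, -0.0, -2.3]
grip_width: 0.0599
finger_force: 30.0
```

```bash
python3 -m jog '[[[0,0,2],[0,0,0],50],[[0,0,1.5],[0,0,0],50],[[0,0,1],[0,0,0],50],[[0,0,0],[0,0,0],50]]'
```

```text
time: 15.7
position: [0.5444, 0.2299, 0.0713]
ee_rot: [0.0, 0.998, 0.065, -0.0]
ft_force: [0.0, -0.6, -2.6]
grip_width: 0.0599
finger_force: 30.0
```

```bash
python3 -m jog '[[[0,0,1.5],[0,0,0],50],[[0,0,0.7],[0,0,0],50],[[0,0,0],[0,0,0],50]]'; python3 -m jog '[[[0,0,0],[0,0,0],70],[[0,0,0],[0,0,0],80],[[0,0,0],[0,0,0],80],[[0,0,0],[0,0,0],80],[[0,0,-20],[0,0,0],80],[[0,0,-45],[0,0,0],80],[[0,0,-45],[0,0,0],80],[[0,0,-45],[0,0,0],60],[[0,0,-20],[0,0,0],40],[[0,0,0],[0,0,0],20]]'
python3 - <<'E'
from h import *
np.set_printoptions(precision=4,suppress=True)
s=eyes.camera("side");t=eyes.camera("top");w=eyes.camera("wrist")
a,b=[models.spot_point(n,"knee_bar") for n in("side","top")]
print(a[:2],b[:2])
if a and b: print("knee",tri(s,a[0]["position"],t,b[0]["position"]),atz(t,b[0]["position"],.158),atz(s,a[0]["position"],.158))
for d in models.spot_point("wrist","case")[:2]: print("case",d["confidence"],atz(w,d["position"],.079))
for d in models.spot_point("wrist","knee_bar")[:2]: print("kw",d["confidence"],atz(w,d["position"],.158))
for n,c in(("top",t),("wrist",w)):
  for d in models.spot_point(n,"stay_foot")[:2]: print("foot",n,d["confidence"],atz(c,d["position"],.098))
cv2.imwrite("pics/w5.png",np.hstack([w["color"],]))
go([.607,.075,.25],np.radians(7.5))
E
```

```text
time: 16.0
position: [0.5447, 0.2299, 0.0699]
ee_rot: [-0.0, 0.998, 0.065, 0.0]
ft_force: [-2.4, 0.3, 3.5]
grip_width: 0.0599
finger_force: 30.0
time: 17.0
position: [0.5469, 0.2305, 0.2483]
ee_rot: [-0.001, 0.998, 0.065, 0.004]
ft_force: [-0.1, -0.7, -1.2]
grip_width: 0.0635
finger_force: 0.0
[{'position': [212.3, 209.2], 'confidence': 0.5}] [{'position': [172.1, 201.5], 'confidence': 0.63}, {'position': [239.3, 320.8], 'confidence': 0.4}]
knee (array([0.5987, 0.0709, 0.1661]), np.float64(0.004205695097191955)) [0.6022 0.0726 0.158 ] [0.602 0.06  0.158]
case 0.6 [0.54   0.2301 0.079 ]
kw 0.96 [0.6061 0.0766 0.158 ]
foot top 0.68 [0.541  0.0684 0.098 ]
shift mm [ 42.3 161.6  -7.1] turn deg [ 0.01  0.13 -0.02] pos [0.5441 0.2297 0.243 ] F [-0.5  0.5 -0.4] w 0.0278 ff 0.0 t 17.45 q [0.21 0.46 1.5  0.   1.19 1.65]
```

View pics/w5.png

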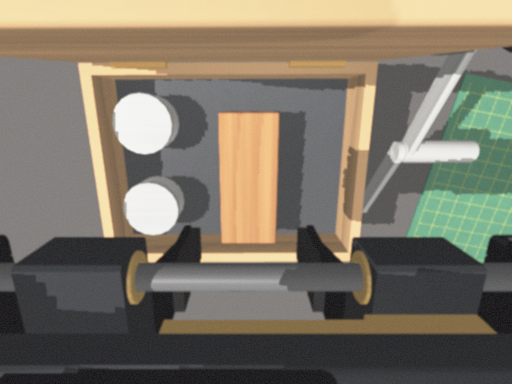

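The wrist view shows the case lying flat in the till at columns 220–278, rows 112–243, clear of the fingers. The bar runs from (400,152) to (478,151). Now I move over the bar with closed fingers and tilt outward.

```bash
python3 -m jog '[[[0,39,-5],[0,0,0],0],[[0,39,0],[0,0,0],0],[[0,39,0],[0,0,0],0],[[0,39,0],[0,0,0],0],[[20,0,0],[0,0,0],0],[[19,0,0],[8,0,0],0],[[0,0,0],[8,0,0],0],[[0,0,0],[8,0,0],0],[[0,0,0],[8,0,0],0],[[0,0,0],[8,0,0],0],[[0,0,0],[0,0,0],0],[[0,0,0],[0,0,0],0]]' 20
python3 - <<'E'
from h import *
y=np.radians(7.5);t=np.radians(40)
go([.603,.0802,.21],y,t);go([.603,.0802,.18],y,t)
w=eyes.camera("side");print(models.spot_point("side","knee_bar"))
cv2.imwrite("pics/s6.png",cv2.resize(w["color"][130:300,100:300],None,fx=3,fy=3))
E
```

```text
time: 18.65
position: [0.6034, 0.0797, 0.2483]
ee_rot: [-0.341, 0.938, 0.06, -0.023]
ft_force: [0.4, 1.3, 0.1]
grip_width: 0.0005
finger_force: 0.0
shift mm [-0.2 24.2 29.7] turn deg [ 0.08  0.03 -0.14] pos [0.6034 0.0797 0.2483] F [0.4 1.3 0.1] w 0.0005 ff 0.0 t 18.65 q [-0.35  0.6   1.44  0.61  1.49  0.92]
shift mm [-0.2 43.4 52.7] turn deg [ 0.08  0.03 -0.14] pos [0.6034 0.0797 0.2483] F [0.4 1.3 0.1] w 0.0005 ff 0.0 t 18.65 q [-0.35  0.6   1.44  0.61  1.49  0.92]
[{'position': [214.8, 206.2], 'confidence': 0.57}]
```

View pics/s6.png

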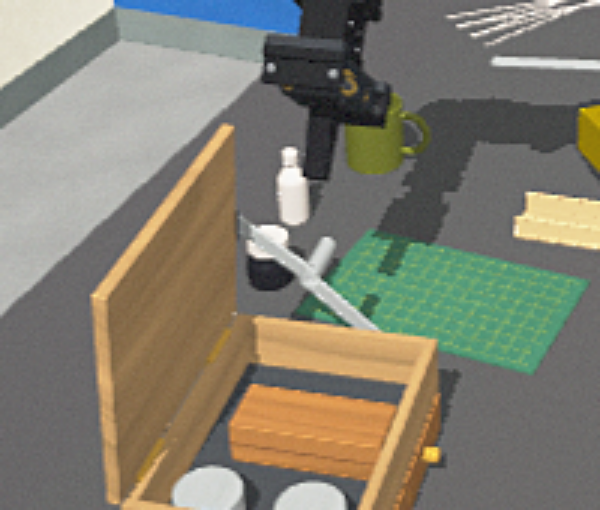

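The side view shows the closed fingertip at (315,178), straight above the bar at (325,250), with the case flat in the till. Going down to touch.

```bash
python3 -m jog '[[[0,20,24],[0,0,0],0],[[0,15,18],[0,0,0],0],[[0,6.4,7.7],[0,0,0],0],[[0,2,2.4],[0,0,0],0],[[0,0,0],[0,0,0],0]]'; python3 -m jog '[[[0,1.3,1.5],[0,0,0],0],[[0,1.3,1.5],[0,0,0],0],[[0,1.3,1.5],[0,0,0],0],[[0,0,0],[0,0,0],0]]'
```

```text
time: 19.25
position: [0.6037, 0.0812, 0.1821]
ee_rot: [-0.341, 0.938, 0.062, -0.022]
ft_force: [-1.2, -1.1, 1.0]
grip_width: 0.0004
finger_force: 0.0
time: 19.65
position: [0.6035, 0.0803, 0.1755]
ee_rot: [-0.341, 0.938, 0.061, -0.022]
ft_force: [-0.3, 0.1, 0.0]
grip_width: 0.0004
finger_force: 0.0
```

```bash
for i in 1 2; do python3 -m jog '[[[0,1.3,1.5],[0,0,0],0],[[0,1.3,1.5],[0,0,0],0],[[0,0,0],[0,0,0],0]]' | egrep "pos|force"; done
```

```text
position: [0.6036, 0.0803, 0.1716]
ft_force: [-0.5, -1.1, 1.4]
finger_force: 0.8
position: [0.605, 0.0805, 0.1695]
ft_force: [1.0, -1.5, 7.3]
finger_force: 3.8
```

```bash
for i in 1; do python3 -m jog '[[[3.1,2.5,2.95],[0,0,0],0],[[3.1,2.5,2.95],[0,0,0],0],[[0,0,0],[0,0,0],0]]' | egrep "pos|force"; done;  python3 -m jog '[[[2.5,2.5,3],[0,0,0],0],[[2.5,2.5,3],[0,0,0],0],[[0,0,0],[0,0,0],0]]' | egrep "time|pos|force"
python3 - <<'E'
from h import *
w=eyes.camera("side")
print(models.spot_point("side","knee_bar"))
cv2.imwrite("pics/s7.png",cv2.resize(w["color"][130:300,100:300],None,fx=3,fy=3))
E
```

```text
position: [0.6116, 0.0814, 0.1618]
ft_force: [1.7, -0.8, 7.6]
finger_force: 3.9
time: 20.85
position: [0.6169, 0.0821, 0.1544]
ft_force: [1.5, -0.4, 9.4]
finger_force: 4.5
[{'position': [217.5, 199.7], 'confidence': 0.87}]
```

View pics/s7.png

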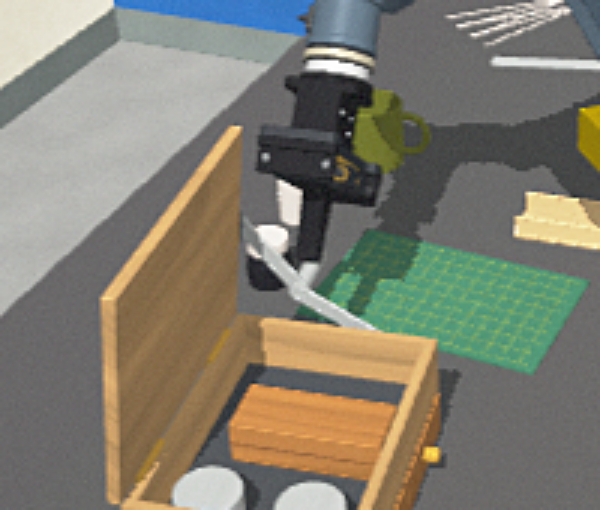

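The side view shows the stay broken at the knee (300,290), the fingertip on the bar and the lid starting to lean in. I'm folding it further.

```bash
python3 -m jog '[[[2.1,2.7,3.2],[0,0,0],0],[[2.1,2.7,3.2],[0,0,0],0],[[1.6,2.8,3.3],[0,0,0],0],[[1.6,2.8,3.3],[0,0,0],0],[[0,0,0],[0,0,0],0]]' | egrep "pos|force"; python3 -m jog '[[[1.2,2.9,3.4],[0,0,0],0],[[1.2,2.9,3.4],[0,0,0],0],[[0.7,2.9,3.5],[0,0,0],0],[[0.7,2.9,3.5],[0,0,0],0],[[0,0,0],[0,0,0],0]]' | egrep "time|pos|force"
python3 - <<'E'
from h import *
w=eyes.camera("side")
cv2.imwrite("pics/s8.png",cv2.resize(w["color"][130:300,100:300],None,fx=3,fy=3))
print([ (a["position"],a["confidence"]) for a in models.spot_point("side","lid_edge")])
E
```

```text
position: [0.6252, 0.0832, 0.1384]
ft_force: [3.3, 0.5, 11.4]
finger_force: 5.8
time: 21.95
position: [0.6304, 0.0838, 0.1208]
ft_force: [5.2, 0.8, 11.8]
finger_force: 5.7
[([210.5, 191.7], 0.96)]
```

```bash
python3 -m jog '[[[0,3,3.5],[0,0,0],0],[[0,3,3.5],[0,0,0],0],[[-0.3,3,3.5],[0,0,0],0],[[-0.3,3,3.5],[0,0,0],0],[[0,0,0],[0,0,0],0]]' | egrep "pos|force"; python3 -m jog '[[[-0.8,2.9,3.5],[0,0,0],0],[[-0.8,2.9,3.5],[0,0,0],0],[[-1.2,2.9,3.4],[0,0,0],0],[[0,0,0],[0,0,0],0]]' | egrep "time|pos|force"
cat >> h.py <<'E'
from scipy.optimize import minimize_scalar
def lid():
    c=eyes.camera("side"); y=np.radians(7.5)
    for d in models.spot_point("side","lid_edge")[:2]:
        def pt(a): # a = angle from shut
            l=np.array([.1-.2*np.cos(a)+.012*np.sin(a),0,.11+.2*np.sin(a)+.012*np.cos(a)])
            return R.from_euler('z',y).apply(l)+[.552,.252,0]
        f=lambda a:np.linalg.norm(proj(c,pt(a))-d["position"])
        a=min(np.arange(-.1,1.6,.01),key=f);print("lid from shut deg",np.degrees(a),"err px",f(a),"conf",d["confidence"],"edge",pt(a))
    return c
E
python3 - <<'E'
from h import *
w=lid()
cv2.imwrite("pics/s9.png",cv2.resize(w["color"][130:300,100:300],None,fx=3,fy=3))
E
```

```text
position: [0.6296, 0.0832, 0.1009]
ft_force: [6.2, 1.2, 7.1]
finger_force: 3.5
time: 22.95
position: [0.6244, 0.0824, 0.0857]
ft_force: [3.3, 0.5, 3.7]
finger_force: 2.0
lid from shut deg 24.064227395494566 err px 0.4222341199351963 conf 0.88 edge [0.47494028 0.2418549  0.20250916]
lid from shut deg 55.57690612768982 err px 7.528556895937434 conf 0.64 edge [0.54886577 0.25158737 0.28176074]
```

View pics/s9.png

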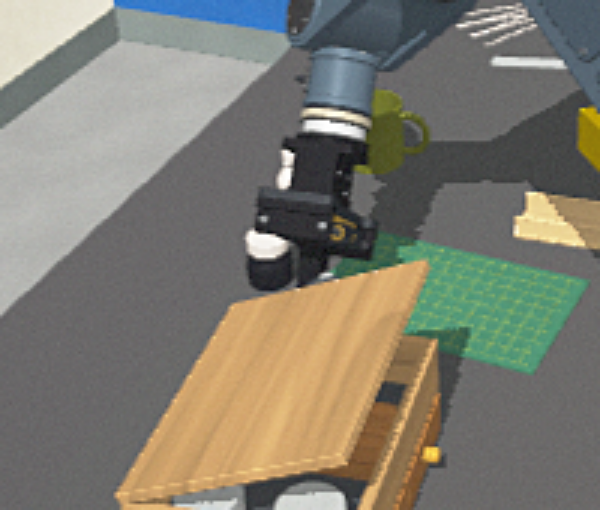

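The side view shows the lid at about 24° from shut, held by its stiff hinge. I withdraw, return upright and move above the lid's free edge to press it down.

```bash
python3 -m jog '[[[0,0,-20],[0,0,0],0],[[0,0,-40],[0,0,0],0],[[0,0,-40],[0,0,0],0],[[0,-30,-36],[0,0,0],0],[[0,-30,-36],[0,0,0],0],[[0,-30,-36],[0,0,0],0],[[0,-13,-15],[0,0,0],0],[[0,0,0],[-8,0,0],0],[[0,0,0],[-8,0,0],0],[[0,0,0],[-8,0,0],0],[[0,0,0],[-8,0,0],0],[[0,0,0],[-8,0,0],0],[[0,0,0],[0,0,0],0]]'
python3 - <<'E'
from h import *
lid(); go([.4826,.2429,.24],np.radians(7.5))
E
```

```text
time: 24.35
position: [0.629, 0.0222, 0.3219]
ee_rot: [0.0, 0.998, 0.068, -0.001]
ft_force: [0.1, 0.3, -0.4]
grip_width: 0.0007
finger_force: 0.0
lid from shut deg 23.49126960036374 err px 0.5940839069325561 conf 0.56 edge [0.47403193 0.24173531 0.20072732]
shift mm [-116.2 -241.1   81.8] turn deg [-0.09  0.15  0.08] pos [0.6298 0.0192 0.3211] F [ 1.1  0.5 -0.5] w 0.0003 ff 0.0 t 24.45 q [-0.15  0.45  1.29  0.    1.41  1.29]
```

```bash
python3 -m jog '[[[-16.6,-34.4,0],[0,0,0],0],[[-16.6,-34.4,0],[0,0,0],0],[[-16.6,-34.4,0],[0,0,0],0],[[-16.6,-34.4,0],[0,0,0],0],[[-16.6,-34.4,0],[0,0,0],0],[[-16.6,-34.4,0],[0,0,0],0],[[-16.6,-34.4,0],[0,0,0],0],[[0,0,40],[0,0,0],0],[[0,0,40],[0,0,0],0],[[0,0,10],[0,0,0],0],[[0,0,5],[0,0,0],0],[[0,0,5],[0,0,0],0],[[0,0,5],[0,0,0],0],[[0,0,0],[0,0,0],0]]' | egrep "time|pos|force"; python3 -m jog '[[[0,0,5],[0,0,0],0],[[0,0,5],[0,0,0],0],[[0,0,5],[0,0,0],0],[[0,0,5],[0,0,0],0],[[0,0,5],[0,0,0],0],[[0,0,0],[0,0,0],0]]' | egrep "time|pos|force"
```

```text
time: 25.85
position: [0.4848, 0.242, 0.2174]
ft_force: [0.2, -0.3, 0.6]
finger_force: 0.0
time: 26.45
position: [0.4839, 0.2423, 0.1913]
ft_force: [0.5, 0.2, -0.1]
finger_force: 0.1
```

```bash
python3 -m jog '[[[0,0,5],[0,0,0],0],[[0,0,5],[0,0,0],0],[[0,0,5],[0,0,0],0],[[0,0,5],[0,0,0],0],[[0,0,5],[0,0,0],0],[[0,0,5],[0,0,0],0],[[0,0,0],[0,0,0],0]]' | egrep "time|pos|force"; python3 -m jog '[[[0,0,5],[0,0,0],0],[[0,0,5],[0,0,0],0],[[0,0,5],[0,0,0],0],[[0,0,5],[0,0,0],0],[[0,0,5],[0,0,0],0],[[0,0,0],[0,0,0],0]]' | egrep "time|pos|force"
```

```text
time: 27.15
position: [0.4839, 0.2422, 0.161]
ft_force: [-0.2, -0.9, 0.3]
finger_force: 0.0
time: 27.75
position: [0.4841, 0.2422, 0.1361]
ft_force: [-0.5, -0.4, 0.3]
finger_force: 0.0
```

```bash
python3 -c "
from h import *
lid()"; python3 -m jog '[[[0,0,4],[0,0,0],0],[[0,0,4],[0,0,0],0],[[0,0,0],[0,0,0],0]]' | egrep "time|pos|force"
```

```text
lid from shut deg 3.4377467707849343 err px 2.888622966620807 conf 0.71 edge [0.45392574 0.23908828 0.13397121]
time: 28.15
position: [0.4843, 0.2423, 0.1285]
ft_force: [-0.6, 0.1, -0.9]
finger_force: 0.0
```

```bash
for i in 1 2 3; do python3 -m jog '[[[0,0,2],[0,0,0],0],[[0,0,2],[0,0,0],0],[[0,0,0],[0,0,0],0]]' | egrep "time|pos|ft_force"; done
```

```text
time: 28.45
position: [0.4841, 0.2422, 0.1247]
ft_force: [0.3, -0.9, -0.0]
time: 28.75
position: [0.484, 0.2422, 0.1228]
ft_force: [-3.6, -1.8, 14.1]
time: 29.05
position: [0.484, 0.2422, 0.1225]
ft_force: [-10.7, -3.4, 40.7]
```

```bash
python3 -m jog '[[[0,0,-8],[0,0,0],0],[[0,0,-20],[0,0,0],0],[[0,0,-40],[0,0,0],0],[[0,0,-40],[0,0,0],0],[[0,0,0],[0,0,0],0],[[0,0,0],[0,0,0],0]]' | egrep "time|pos|ft_force"; python3 -c "
from h import *
lid()
s=eyes.camera('top')
for l,z in(('glue',0),('mug',0)):
  for d in models.spot_point('top',l)[:1]: print(l,atz(s,d['position'],z))"
```

```text
time: 29.65
position: [0.4847, 0.2424, 0.2256]
ft_force: [-0.3, -0.1, -0.9]
lid from shut deg 1.7188733853924665 err px 1.369037029771099 conf 0.95 edge [0.4533016  0.23900611 0.1279937 ]
glue [ 0.77631415 -0.20649764  0.        ]
mug [ 0.74183277 -0.35628877  0.        ]
```

```bash
python3 -c "
from h import *
print(bot.finish_job())"
```

```text
the job is handed in; nothing more can be done
None
```

I handed the job in at about 30 s: the case lies flat in the till, the stay is broken and the lid is shut, but the hand-in returned no verdict, and I viewed 12 pictures where the limit was 10.

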